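Sweep fallen plaster out of the entry tray

TASK

Plaster has flaked off the niche into the cherry wood tray. Pull the yellow scraper up out of its white ceramic holder and use it, not your fingers, to sweep all three flakes out over the tray's open end into the blue dust box, without bearing down hard on the wood; then stand the scraper back in its holder. Leave the holder, frog, keys and other things standing where they are.

Things in the scene. Friction and masses are not known exactly. Their poses are not given: they have to be found in the camera images.
- scraper: Scraper, 195 mm tall, 200 g, standing head-down in the holder. Yellow head: 120 mm along y, 24 mm along x, 30 mm high, then a 60 x 24 mm neck to z = 44 mm; above it a straight square wooden handle, 26 x 26 mm, to z = 195 mm. Origin: centre of the head's underside; z up the handle, x the thin way (sweep along it, either way round).
- holder: White ceramic rectangular holder, loose, 0.7 kg, open at the top: outside 52 mm along x, 148 mm along y, 85 mm high; walls and floor 6 mm (inside 40 x 136 mm). Origin: centre of its underside; z up. The scraper stands on its inner floor, scraper x roughly along holder x. It is left or right of the tray.
- tray: Cherry wood tray on a dark riser, fixed. Origin: below it at table level; z up, x along the tray to its open end. Floor top z = 55 mm, from x = -160 (closed end) to +150 mm (open end, no rim, overhangs the dust box). Rims up to z = 73 mm: sides (inner faces y = +-68 mm) and closed end (inner face x = -160). Flakes lie between x = -110 and +145 mm.
- dust_box: Blue open metal dust box, fixed under the tray's open end, same axes as the tray: outside 150 mm along x, 160 mm along y, 42 mm high, walls and floor 4 mm. Origin: centre of its underside, 205 mm along the tray's x from the tray's origin. Its rim is 13 mm lower than the tray floor, so the scraper can run on past the open end.
- flake_a: Loose flake of white painted plaster, irregular flat plate about 60 x 36 mm, 8 mm thick, 35 g, lying flat on the tray at any yaw (no part of it farther than 36 mm from its origin). Origin: about the middle of its underside.
- flake_b: Loose flake of white painted plaster, irregular flat plate about 60 x 36 mm, 8 mm thick, 35 g, lying flat on the tray at any yaw (no part of it farther than 36 mm from its origin). Origin: about the middle of its underside.
- flake_c: Loose flake of white painted plaster, irregular flat plate about 60 x 36 mm, 8 mm thick, 35 g, lying flat on the tray at any yaw (no part of it farther than 36 mm from its origin). Origin: about the middle of its underside.
- coin_box: Bystander: aluminium coin box with screw-top lid, 80 mm across, 82 mm high, upright, on the other side of the tray from the holder. Origin: centre of its underside.
- frog: Bystander: green glazed ceramic frog, about 80 mm wide, 75 mm high. Origin: centre of its underside.
- smart_key: Bystander: white plastic smart key, 72 x 38 x 14 mm, lying flat. Origin: centre of its underside.
- key_cover: Bystander: red silicone key cover, a shallow open shell 80 x 46 x 18 mm. Origin: centre of its underside.
- torch: Bystander: black torch lying down, 150 mm long, 36 mm thick. Origin: under the middle of its barrel.
- padlock: Bystander: brass padlock lying flat, 60 mm wide, 22 mm high. Origin: under its body.
There are look-alikes about, which are no part of the job. Leave any orange or red look-alike of the flake_a alone.

How it is judged:
By the outcome, as a careful person would: the job done as asked, in the order asked, and still so for the second after the job is handed in, with the robot touching nothing.
It also fails if it takes over 58 s, if anything falls off the work surface, if the arm or the gripper's body presses on something with over 40 N, if the wrist force passes 120 N, or if a joint passes its speed limit or range.

ROBOT

A 6-joint arm with a two-finger parallel gripper is mounted at the origin on the work surface. World frame = base frame: x ahead of the robot, y to its left, z up, the work surface at z = 0. Lengths are in mm, angles in degrees, forces in N, time in s.
With the tool pointing down it reaches from about 350 to 850 mm from the base axis. Payload 8.1 kg.
Tool frame: the origin (TCP) lies midway between the tips of the shut fingers; the grasp point (between the pads) lies hold_point_z behind it (hold_point_z is the distance from the TCP to the grasp point, in mm); z points along the fingers, x is the direction in which the jaws open and shut, and the axes are right-handed (so a half turn about z gives the same grasp; the last joint's range is limited). The gripper opens to 85 mm and grips with 20 to 120 N. Pads are 22 mm wide; open, the fingers measure 114 mm over their backs; the gripper's body (76 mm by 85 mm) begins 54 mm behind the grasp point. The pads swing forward as they close: fully open they stand 13 mm farther back than shut.
Start: joints at [-78.575, 7.471, 85.268, -0, 87.261, -4.893], TCP at [168.6, -575.829, 231.292] pointing down, gripper open.
Joint ranges: [-169.43, 169.43], [-51.17, 129.36], [1.28, 143.12], [-76.62, 256.62], [0, 156.53], [-152.29, 152.29]. Speed limits (degrees/s): [136.94, 136.94, 159.86, 180, 180, 180].

INTERFACE

Orientations are given as [roll, pitch, yaw] about the fixed x, y, z axes, in that order (R = Rz(yaw) Ry(pitch) Rx(roll)).
In Python, from bench import * gives the robot as it stands.
- The arm moves only by the shell command python3 -m pendant 'ROWS' [OPENING] [FORCE]. ROWS is JSON, a list that holds one entry, the list of rows, each a list of 4 numbers: the shift along the tool's x, y, z normalised to -1 to 1, where 1 is 0.02 m, then the turn about the tool's z normalised to -1 to 1, where 1 is 0.08 rad. A call has exactly 10 rows; each row shifts and turns the pose as measured when the row begins, along the tool's axes as they then stand; what a row does not reach is not made up. A row lasts 1/12 s, in which the tool goes at most 41.7 mm and 7.16 degrees, less where a joint would pass 70% of its speed; a pose out of reach is approached as far as the arm can. A call with a number of a shift or a turn outside -1 to 1 is refused whole. A call with a gripper value outside its range is refused whole. OPENING is the gripper's target within -1 to 1 (fully open at 1, half-way at 0, shut at -1), set as the call begins (- or left out, the last holds). The fingers move at their own pace and stop on an object; FORCE is the grip in N (left out, the last holds). Time passes only in rows, so rows that do not move let the fingers close, or fill a call up. It gives the time, the measured TCP pose, the force and the opening at its end, in the units of the state.
- sense(): the state, without advancing time (a new reading comes with each control period).
- snapshot(name): name is "side" or "top" or "wrist"; returns the picture (384x512x3 uint8, red, green, blue); there is no depth.
- calibration(name): a dict with "mtx" (3x3 intrinsics, pixels), "world_to_cam" (4x4, takes a point from world to camera coordinates); the wrist camera has in their place "hand_eye" (4x4, takes a point from camera to tool coordinates, whose origin is the TCP and whose axes are the tool frame's). Camera axes: x right, y down, z forward; pixel columns grow to the right and rows downward; lengths in mm; the calibration is good to about 2 mm. A picture is of the moment at which its call begins: read the wrist's pose just before it. calibration takes no time and is no camera call.
- hand_in(): hands the job in, once; it reports no verdict.
The state is a dict: "time": time; "joint_pos": joint angles; "qd": joint speeds; "joint_efforts": joint torques, N m; "tool_pos": TCP position; "tcp_rot": TCP orientation; "ft_force": force on the tool from outside, world axes, zero at the start; "wrist_torque": the same for the moment, N m; "finger_gap": finger opening in mm.
Only numpy, scipy, OpenCV 4.12 (cv2) and the standard library are available. Lean on these libraries where they do the work, as an engineer would, in place of code of your own. Each camera call takes 0.05 s, during which the arm holds its last target.

## Working session

There is one attempt and no reset: what is moved stays moved. The work goes in short steps, Python scripts to look and compute and a shell command to move; the robot and the scene stay as the last step left them, time stands still between calls to the robot, and variables do not carry over. Pictures are saved under pics/ and viewed, and the job is handed in when it is done.

```bash
mkdir -p pics; ls; python3 - <<'E'
from bench import *
import cv2
s=sense();print(s)
for n in ["top","side","wrist"]:
    im=snapshot(n);cv2.imwrite(f"pics/{n}0.png",im[:,:,::-1])
    c=calibration(n);print(n,{k:(v.tolist() if hasattr(v,'tolist') else v) for k,v in c.items()})
E
```

```text
pics
{'time': 0.0, 'joint_pos': array([-7.85758764e+01,  7.51318919e+00,  8.53308343e+01,  1.08040622e-03,
        8.72622165e+01, -4.89387724e+00]), 'qd': array([-0.05662196,  0.00988583, -0.0558321 , -0.02507376,  0.05364785,
       -0.0652366 ]), 'joint_efforts': array([-7.96699132e-04, -5.69392741e+01, -5.00554347e+01, -2.15487165e-05,
        1.50272227e-02, -1.35188671e-05]), 'tool_pos': array([ 168.48909693, -575.2717075 ,  230.24954376]), 'tcp_rot': array([-1.79989861e+02,  1.05760570e-01, -7.36820424e+01]), 'ft_force': array([-0.15040932,  0.55847645,  0.28943076]), 'wrist_torque': array([0.05872626, 0.01372617, 0.01768858]), 'finger_gap': 85.42767271147932}
top {'mtx': [[374.02375084436886, 0.0, 254.61062712638434], [0.0, 374.02375084436886, 192.21568210397052], [0.0, 0.0, 1.0]], 'world_to_cam': [[0.020010117002072975, -0.9997517553837661, -0.009799123667030337, -8.115361461290822], [-0.9979792532098611, -0.01938152318106954, -0.06051253359321448, 524.0293127224415], [0.060307589740028575, 0.010990184996626101, -0.9981193367796699, 973.5730299812855], [0.0, 0.0, 0.0, 1.0]]}
side {'mtx': [[398.0804969186043, 0.0, 256.8493666873007], [0.0, 398.0804969186043, 191.79475968179563], [0.0, 0.0, 1.0]], 'world_to_cam': [[-0.9995401099985539, -0.019436056938276353, -0.023276773719118963, 538.2870339733478], [0.006997848466147619, 0.5990356516697131, -0.8006917747457427, 56.54724687153861], [0.029505908237568677, -0.8004864319395639, -0.5986241505817668, 1110.4224775069088], [0.0, 0.0, 0.0, 1.0]]}
wrist {'mtx': [[264.47865375320805, 0.0, 252.939274732552], [0.0, 264.47865375320805, 191.40908363086726], [0.0, 0.0, 1.0]], 'hand_eye': [[0.9999993309886215, -0.00046199457458528004, -0.0010604637293132207, -1.1218582962414514], [0.0007350122247087582, 0.9616892467905994, 0.27414093522193467, -68.89336778498787], [0.0008931849403477283, -0.27414153127233476, 0.9616889429812113, -142.02007060431617], [0.0, 0.0, 0.0, 1.0]]}
```

View pics/top0.png

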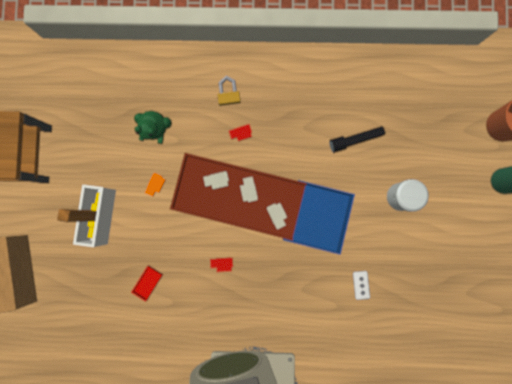

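View pics/side0.png

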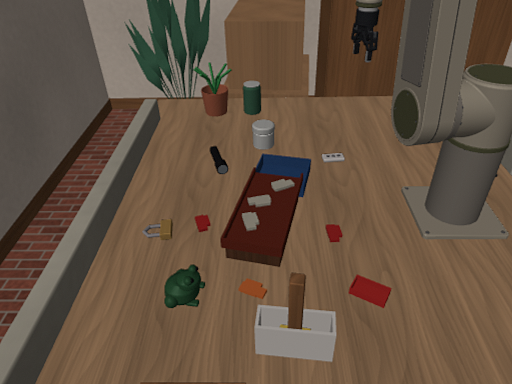

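```bash
python3 - <<'E'
from bench import *
import bench; print([n for n in dir(bench) if not n.startswith('__')]); print(globals().get('hold_point_z'))
E
```

```text
['PlanningError', 'calibration', 'hand_in', 'hold_point_z', 'sense', 'snapshot']
18.700000000000003
```

```bash
cat > h.py <<'E'
from bench import *
import cv2, numpy as np
def ray(n,uv,z,pose=None):
    c=calibration(n); K=np.array(c['mtx'])
    if n=='wrist':
        from scipy.spatial.transform import Rotation as R
        T=np.eye(4);T[:3,:3]=R.from_euler('xyz',pose[1],degrees=True).as_matrix();T[:3,3]=pose[0]
        M=T@np.array(c['hand_eye'])
    else: M=np.linalg.inv(np.array(c['world_to_cam']))
    uv=np.atleast_2d(np.array(uv,float))
    d=np.c_[(uv-[K[0,2],K[1,2]])/[K[0,0],K[1,1]],np.ones(len(uv))]@M[:3,:3].T
    o=M[:3,3]; return o+d*((z-o[2])/d[:,2])[:,None]
def proj(n,P,pose=None):
    c=calibration(n); K=np.array(c['mtx']);W=np.array(c['world_to_cam'])
    p=np.atleast_2d(P)@W[:3,:3].T+W[:3,3]; q=p@K.T; return q[:,:2]/q[:,2:]
def crop(im,x0,y0,x1,y1,s,f): cv2.imwrite(f,cv2.resize(im[y0:y1,x0:x1,::-1],None,fx=s,fy=s,interpolation=cv2.INTER_CUBIC))
E
python3 - <<'E'
from h import *
im=cv2.imread('pics/top0.png')[:,:,::-1]
crop(im,160,140,360,260,4,'pics/c1.png')
crop(im,50,170,130,260,6,'pics/c2.png')
hsv=cv2.cvtColor(im.copy(),cv2.COLOR_RGB2HSV)
def comps(m,amin):
    cs,_=cv2.findContours(m.astype(np.uint8),cv2.RETR_EXTERNAL,cv2.CHAIN_APPROX_NONE)
    return [c for c in cs if cv2.contourArea(c)>amin]
H,S,V=[hsv[...,i].astype(int) for i in range(3)]
blue=(H>100)&(H<125)&(S>120)
for c in comps(blue,300):
    P=ray('top',c[:,0,:],42); r=cv2.minAreaRect(P[:,:2].astype(np.float32)); print('blue',r, cv2.boxPoints(r).round())
tr=((H<8)|(H>174))&(S>120)&(V<150)
for c in comps(tr,800):
    P=ray('top',c[:,0,:],73); r=cv2.minAreaRect(P[:,:2].astype(np.float32)); print('tray',r,cv2.boxPoints(r).round())
fl=(S<50)&(V>140)
for c in comps(fl,60):
    P=ray('top',c[:,0,:],63); r=cv2.minAreaRect(P[:,:2].astype(np.float32)); print('white',c[:,0].mean(0).round(),[np.round(x,1) for x in r])
E
```

```text
blue ((460.37432861328125, -173.7152099609375), (123.57344055175781, 152.72174072265625), 76.94376373291016) [[ 372. -217.]
 [ 521. -251.]
 [ 549. -131.]
 [ 400.  -96.]]
tray ((511.7850341796875, 43.204139709472656), (309.6829528808594, 143.8055877685547), 76.58537292480469) [[ 406.  -91.]
 [ 546. -124.]
 [ 618.  177.]
 [ 478.  211.]]
white [282. 367.] [array([ 90.4, -68.1]), array([69.1, 66.2]), np.float64(1.4)]
white [361. 285.] [array([ 296.7, -266.1]), array([68.3, 35.9]), np.float64(6.0)]
white [277. 215.] [array([465.2, -56.8]), array([57. , 33.7]), np.float64(27.6)]
white [ 89. 215.] [array([454.7, 420.2]), array([ 55.4, 151.7]), np.float64(83.7)]
white [407. 194.] [array([ 526.7, -385. ]), array([96.2, 78.3]), np.float64(62.9)]
white [248. 190.] [array([528. ,  18.8]), array([58.4, 34.4]), np.float64(13.8)]
white [216. 180.] [array([548.7,  99.8]), array([33.9, 58.2]), np.float64(15.2)]
white [260.  17.] [array([978.,  -0.]), array([1227.,   49.]), np.float64(90.0)]
```

View pics/c1.png

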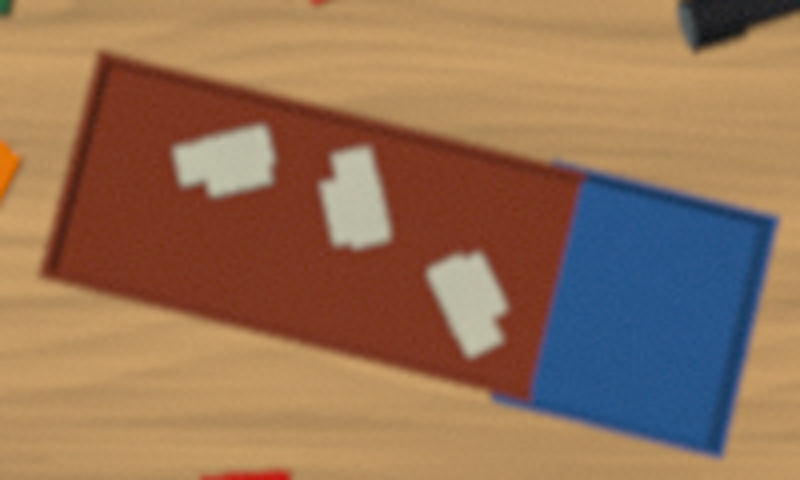

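View pics/c2.png

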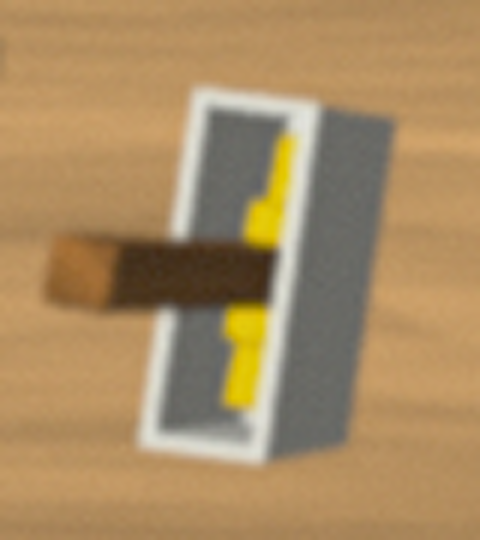

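```bash
python3 - <<'E'
from h import *
f=lambda u,v:[50+u/6,170+v/6]
print('handle top',ray('top',[f(80,272)],201).round(1), 'corners',ray('top',[f(48,300),f(55,236),f(122,242),f(112,308)],201).round(1).tolist())
print('rim',ray('top',[f(193,88),f(320,104),f(268,463),f(140,446)],85).round(1).tolist())
print('head top',ray('top',[f(285,137),f(240,408)],36).round(1).tolist(),'neck',ray('top',[f(262,200),f(238,335)],50).round(1).tolist())
print('handle base',ray('top',[f(272,248),f(265,305)],55).round(1).tolist())
print(sense()['time'])
E
python3 -m pendant '[[[0,0,0,-1],[0,0,0,-1],[0,0,0,-1],[0,0,0,-1],[0,0,0,-1],[0,0,0,-1],[0,0,0,-1],[0,0,0,-1],[0,0,0,-1],[0,0,0,-1]]]' 1
```

```text
handle top [[455.1 410.8 201. ]] corners [[444.8, 421.8, 201.0], [467.8, 420.4, 201.0], [466.1, 396.2, 201.0], [442.4, 398.6, 201.0]]
rim [[530.3, 428.4, 85.0], [524.7, 375.6, 85.0], [377.5, 390.3, 85.0], [383.3, 443.1, 85.0]]
head top [[513.3, 410.7, 36.0], [396.1, 424.8, 36.0]] neck [[485.5, 413.2, 50.0], [428.0, 420.8, 50.0]]
handle base [[465.2, 405.8, 55.0], [441.0, 407.7, 55.0]]
0.15
time: 0.98
tool_pos: [168.0, -572.9, 225.6]
tcp_rot: [-179.5, 0.3, -25.8]
ft_force: [0.2, 0.3, 0.0]
finger_gap: 85.0
```

```bash
python3 -m pendant '[[[0.4,-0.95,-0.1,0],[0.4,-0.95,-0.1,0],[0.4,-0.95,-0.1,0],[0.4,-0.95,-0.1,0],[0.4,-0.95,-0.1,0],[0.4,-0.95,-0.1,0],[0.4,-0.95,-0.1,0],[0.4,-0.95,-0.1,0],[0.4,-0.95,-0.1,0],[0.4,-0.95,-0.1,0]]]'
python3 -m pendant '[[[0.4,-0.95,-0.1,0],[0.4,-0.95,-0.1,0],[0.4,-0.95,-0.1,0],[0.4,-0.95,-0.1,0],[0.4,-0.95,-0.1,0],[0.4,-0.95,-0.1,0],[0.4,-0.95,-0.1,0],[0.4,-0.95,-0.1,0],[0.4,-0.95,-0.1,0],[0.4,-0.95,-0.1,0]]]'
```

```text
time: 1.82
tool_pos: [323.7, -430.5, 242.2]
tcp_rot: [-179.3, 0.8, -25.9]
ft_force: [-0.3, -0.4, 0.1]
finger_gap: 85.6
time: 2.65
tool_pos: [484.5, -285.3, 261.2]
tcp_rot: [-179.1, 1.1, -25.9]
ft_force: [0.2, -0.3, 0.0]
finger_gap: 85.3
```

```bash
python3 -m pendant '[[[-0.45,-0.9,0,0],[-0.45,-0.9,0,0],[-0.45,-0.9,0,0],[-0.45,-0.9,0,0],[-0.45,-0.9,0,0],[-0.45,-0.9,0,0],[-0.45,-0.9,0,0],[-0.45,-0.9,0,0],[-0.45,-0.9,0,0],[-0.45,-0.9,0,0]]]'
python3 -m pendant '[[[-0.45,-0.9,0,0],[-0.45,-0.9,0,0],[-0.45,-0.9,0,0],[-0.45,-0.9,0,0],[-0.45,-0.9,0,0],[-0.45,-0.9,0,0],[-0.45,-0.9,0,0],[-0.45,-0.9,0,0],[-0.45,-0.9,0,0],[-0.45,-0.9,0,0]]]'
```

```text
time: 3.48
tool_pos: [482.2, -74.0, 262.0]
tcp_rot: [-179.1, 1.4, -25.8]
ft_force: [0.3, 0.7, -0.9]
finger_gap: 85.1
time: 4.32
tool_pos: [476.4, 137.5, 264.5]
tcp_rot: [-179.2, 1.6, -25.9]
ft_force: [0.5, 0.4, 0.1]
finger_gap: 85.5
```

```bash
python3 -m pendant '[[[-0.33,-0.67,0,-1],[-0.27,-0.7,0,-1],[-0.21,-0.72,0,-1],[-0.14,-0.74,0,-1],[-0.09,-0.74,0,-1],[-0.03,-0.75,0,-1],[0.04,-0.75,0,-1],[0.1,-0.74,0,-1],[0.16,-0.73,0,-1],[0.22,-0.72,0,-1]]]'
```

```text
time: 5.15
tool_pos: [473.4, 296.2, 264.8]
tcp_rot: [-178.2, 0.9, 22.1]
ft_force: [-0.1, -0.2, 0.0]
finger_gap: 85.6
```

```bash
python3 -m pendant '[[[0.19,-0.46,0,-1],[0.23,-0.45,0,-1],[0.26,-0.42,0,-1],[0.29,-0.4,0,-1],[0.33,-0.38,0,-1],[0.36,-0.35,0,-1],[0.39,-0.31,0,-1],[0.41,-0.28,0,-1],[0.43,-0.25,0,-1],[0.45,-0.21,0,-1]]]'
python3 -m pendant '[[[0,0,0,-1],[0,0,0,-1],[0,0,0,-0.8],[0,0.4,0,0],[0,0.4,0,0],[0,0.2,0,0],[0,0,0,0],[0,0,0,0],[0,0,0,0],[0,0,0,0]]]'
python3 - <<'E'
from h import *
s=sense();print(s['tool_pos'],s['tcp_rot'],s['qd'].max())
cv2.imwrite('pics/w1.png',snapshot('wrist')[:,:,::-1])
E
```

```text
time: 5.98
tool_pos: [470.3, 401.4, 262.2]
tcp_rot: [-177.9, -0.4, 70.4]
ft_force: [-0.0, -0.9, 0.3]
finger_gap: 85.7
time: 6.82
tool_pos: [491.4, 400.3, 257.5]
tcp_rot: [-177.8, -0.7, 83.7]
ft_force: [-0.2, -0.2, 0.5]
finger_gap: 85.2
[491.43004144 400.34195568 257.49451068] [-177.75948219   -0.667203     83.74413745] 0.4050785986372493
```

View pics/w1.png

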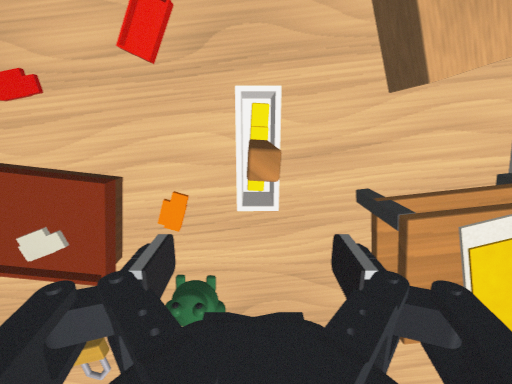

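```bash
python3 - <<'E'
from h import *
im=cv2.imread('pics/w1.png')[:,:,::-1]
crop(im,220,75,300,220,4,'pics/c3.png')
E
```

```text
(no output)
```

View pics/c3.png

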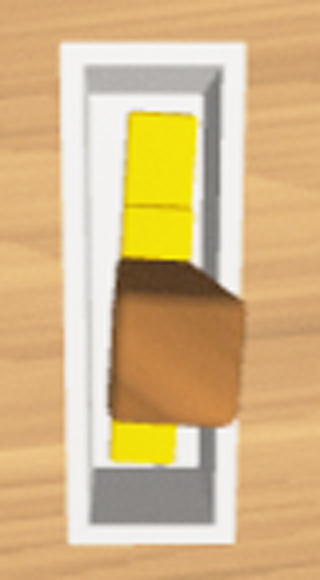

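```bash
python3 - <<'E'
from h import *
p=([491.43,400.34,257.49],[-177.76,-0.667,83.744])
f=lambda L:[[220+u/4,75+v/4] for u,v in L]
def pr(n,L,z):
    P=ray('wrist',f(L),z,p); print(n,P[:,:2].round(1).tolist(),'mean',P.mean(0).round(1)); return P
pr('top',[(118,288),(245,300),(238,426),(112,418)],201)
P=pr('head',[(130,112),(198,115),(172,464),(112,462)],36)
d=(P[0]+P[1]-P[2]-P[3])/2;print('head len',np.linalg.norm(d),np.degrees(np.arctan2(d[1],d[0])))
P=pr('rim',[(62,42),(245,42),(237,543),(70,543)],85)
for a,b in((0,3),(1,2)):
  d=P[a]-P[b];print(np.degrees(np.arctan2(d[1],d[0])))
E
```

```text
top [[441.2, 404.9], [446.1, 428.4], [470.1, 425.0], [465.8, 400.9]] mean [455.8 414.8 201. ]
head [[396.4, 413.9], [399.8, 436.1], [516.6, 415.6], [513.5, 394.5]] mean [456.6 415.   36. ]
head len 118.65898459263923 170.32676402530547
rim [[379.8, 396.0], [385.4, 447.1], [532.4, 432.1], [526.4, 380.0]] mean [456.  413.8  85. ]
173.7872308145949
174.1709533929929
```

```bash
python3 -m pendant '[[[0.1,-0.4,0,0.4],[0.1,-0.4,0,0.3],[0.1,-0.4,0,0],[0.1,-0.4,0,0],[0,0,0.4,0],[0,0,0.5,0],[0,0,0.5,0],[0,0,0.5,0],[0,0,0.5,0],[0,0,0,0]]]'
```

```text
time: 7.7
tool_pos: [456.7, 414.0, 205.5]
tcp_rot: [-177.7, -0.5, 80.6]
ft_force: [0.0, -1.0, -0.5]
finger_gap: 85.6
```

```bash
python3 -m pendant '[[[-0.03,0.05,0.5,0],[-0.03,0.05,0.5,0],[0,0,0.5,0],[0,0,0.5,0],[0,0,0.5,0],[0,0,0.4,0],[0,0,0.3,0],[0,0,0,0],[0,0,0,0],[0,0,0,0]]]'
python3 - <<'E'
from h import *
s=sense();print(s['tool_pos'],s['tcp_rot'])
cv2.imwrite('pics/w2.png',snapshot('wrist')[:,:,::-1])
E
```

```text
time: 8.53
tool_pos: [455.5, 412.0, 131.6]
tcp_rot: [-177.6, -0.3, 80.5]
ft_force: [0.4, 0.6, 0.7]
finger_gap: 85.3
[455.51460548 411.99393586 131.61050639] [-177.57903542   -0.34406827   80.49741107]
```

View pics/w2.png

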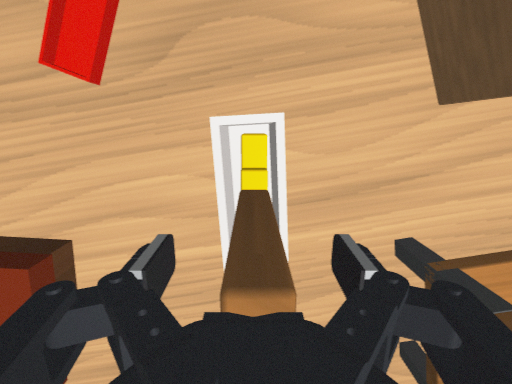

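```bash
python3 -m pendant '[[[0,0,-0.3,0],[0,0,-0.2,0],[0,0,-0.1,0],[0,0,0,0],[0,0,0,0],[0,0,0,0],[0,0,0,0],[0,0,0,0],[0,0,0,0],[0,0,0,0]]]' 1
python3 -m pendant '[[[0,0,-0.05,0],[0,0,0,0],[0,0,0,0],[0,0,0,0],[0,0,0,0],[0,0,0,0],[0,0,0,0],[0,0,0,0],[0,0,0,0],[0,0,0,0]]]' -1 70
```

```text
time: 9.42
tool_pos: [458.0, 413.2, 149.1]
tcp_rot: [-177.8, -0.6, 80.5]
ft_force: [-0.3, -0.1, 0.0]
finger_gap: 85.1
time: 10.25
tool_pos: [457.9, 413.0, 149.7]
tcp_rot: [-177.8, -0.6, 80.5]
ft_force: [-0.0, -0.5, 0.6]
finger_gap: 25.3
```

```bash
python3 -m pendant '[[[0,-0.02,-0.3,0],[0,-0.02,-0.4,0],[0.01,-0.02,-0.5,0],[0.01,-0.02,-0.5,0],[0.01,-0.02,-0.5,0],[0.01,-0.02,-0.5,0],[0.01,-0.02,-0.6,0],[0.01,-0.02,-0.6,0],[0.01,-0.02,-0.6,0],[0,0,-0.5,0]]]'
python3 - <<'E'
from h import *
s=sense();print(s['tool_pos'],s['tcp_rot'])
cv2.imwrite('pics/w3.png',snapshot('wrist')[:,:,::-1])
im=snapshot('side');crop(im,200,150,420,380,3,'pics/s3.png')
E
```

```text
time: 11.08
tool_pos: [456.8, 412.7, 258.0]
tcp_rot: [-177.7, -0.4, 80.5]
ft_force: [0.5, 0.4, -2.2]
finger_gap: 25.2
[456.83302837 412.66271081 258.04770974] [-177.65681557   -0.42448873   80.5085416 ]
```

View pics/w3.png

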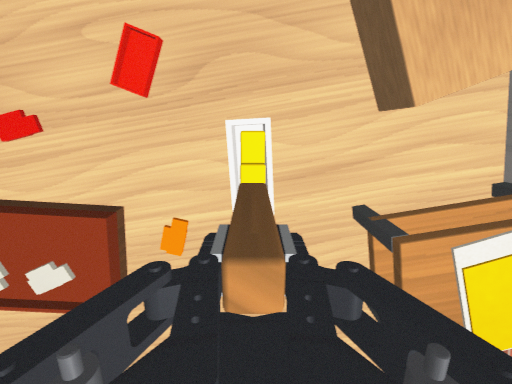

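View pics/s3.png

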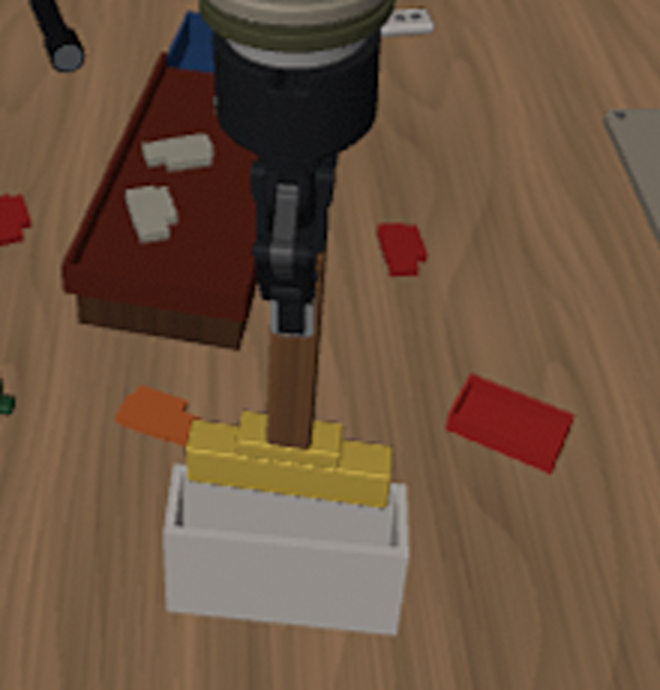

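```bash
python3 - <<'E'
from h import *
p=([456.83,412.66,258.05],[-177.657,-0.424,80.5])
print(ray('wrist',[(124,207)],73,p))
p=([491.43,400.34,257.49],[-177.76,-0.667,83.744])
print(ray('wrist',[(122,178),(107,284)],73,p))
E
```

```text
[[464.19230745 244.35812031  73.        ]]
[[470.80664191 240.10021896  73.        ]
 [615.24488799 185.89368369  73.        ]]
```

```bash
python3 - <<'E'
from h import *
im=cv2.imread('pics/w1.png')[:,:,::-1]
crop(im,0,150,140,290,5,'pics/c4.png')
E
```

```text
(no output)
```

View pics/c4.png

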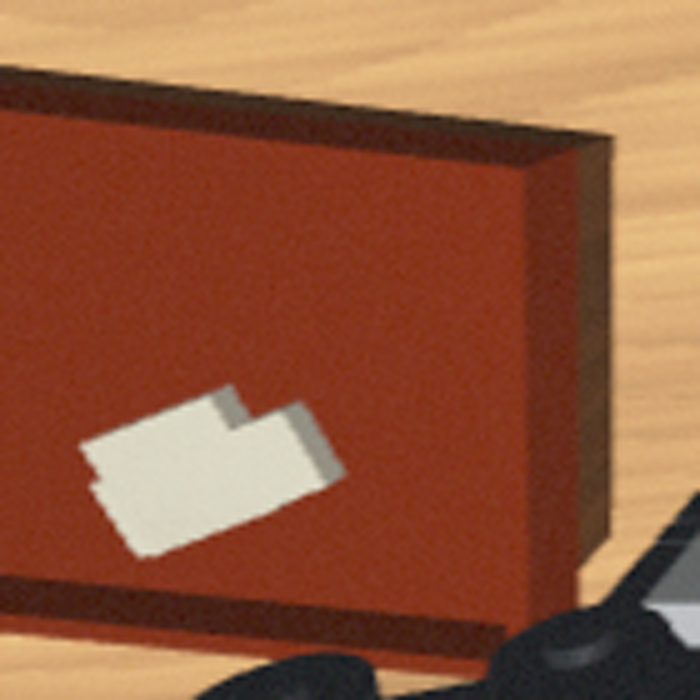

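```bash
python3 - <<'E'
from h import *
p=([491.43,400.34,257.49],[-177.76,-0.667,83.744])
print(ray('wrist',[(105,183.6),(101,275)],73,p).round(1), ray('wrist',[(25+0,163+0)],73,p))
E
```

```text
[[475.5 217.3  73. ]
 [600.7 181.1  73. ]] [[439.00089885 126.03242771  73.        ]]
```

```bash
python3 -m pendant '[[[-0.4,0.2,0,0],[-0.7,0.4,0,0],[-0.8,0.45,0,0],[-0.8,0.45,0,0],[-0.8,0.45,0,0],[-0.8,0.45,0,0],[-0.8,0.45,0,0],[-0.8,0.45,0,0],[-0.8,0.45,0,0],[-0.8,0.45,0,0]]]'
python3 -m pendant '[[[-0.8,0.4,0,0.2],[-0.8,0.4,0,0.2],[-0.7,0.4,0,0.2],[-0.6,0.3,0,0.25],[-0.3,0.2,0,0],[0,0,0,0],[0,0,0,0],[0,0,0,0],[0,0,0,0],[0,0,0,0]]]'
python3 - <<'E'
from h import *
s=sense();print(s['tool_pos'],s['tcp_rot'])
cv2.imwrite('pics/w4.png',snapshot('wrist')[:,:,::-1])
crop(snapshot('top'),160,110,360,260,4,'pics/t4.png')
E
```

```text
time: 12.02
tool_pos: [514.1, 241.2, 245.2]
tcp_rot: [-177.2, -0.1, 80.8]
ft_force: [-0.3, -0.1, -3.3]
finger_gap: 25.2
time: 12.85
tool_pos: [533.0, 161.1, 234.7]
tcp_rot: [-176.5, 0.5, 76.6]
ft_force: [0.6, 0.9, -1.4]
finger_gap: 25.5
[533.04526713 161.10297165 234.74729701] [-176.52499869    0.49871442   76.58578651]
```

View pics/w4.png

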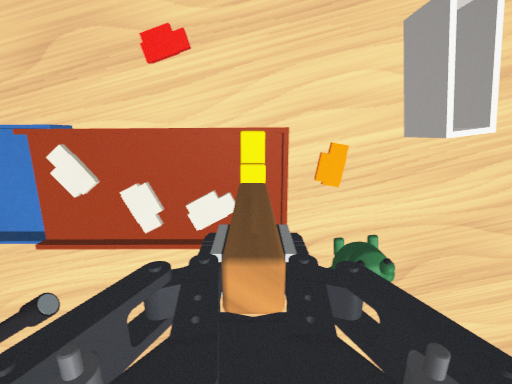

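View pics/t4.png

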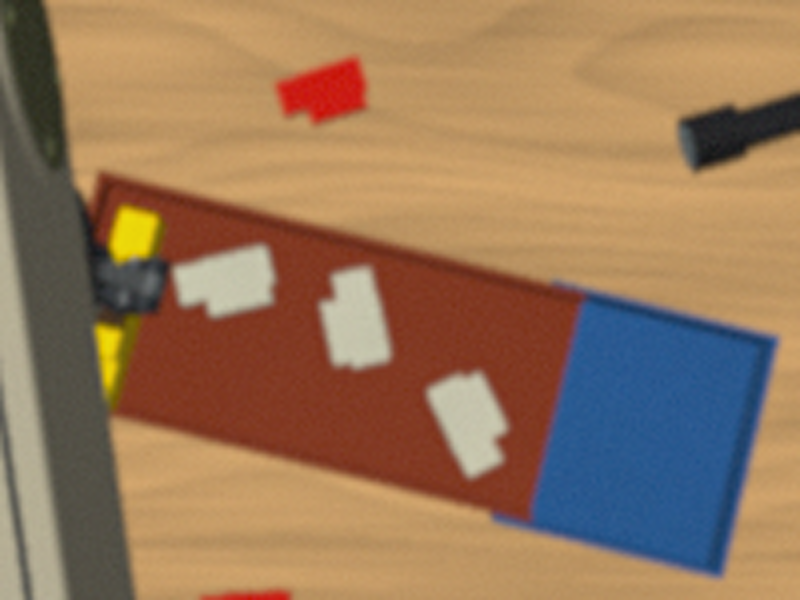

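```bash
python3 - <<'E'
from h import *
p=([533.05,161.10,234.75],[-176.525,.499,76.586])
O=np.array([510.7,36.5]);a=np.radians(-103.4);u=np.array([np.cos(a),np.sin(a)]);v=np.array([-u[1],u[0]])
def T(P): d=P[:,:2]-O; return np.c_[d@u,d@v].round(1).tolist()
g=lambda L:[[160+x/4,110+y/4] for x,y in L]
print('head far end top cam',T(ray('top',g([(118,206),(162,212)]),121)))
print('head near bottom tip', T(ray('top',g([(117,410)]),91)))
print('head near end wrist',T(ray('wrist',[(241,131),(265,131)],121,p)))
print('tcp',T(np.array([[533.05,161.1]])))
print('tray w: near rim outer, right outer, far',T(ray('wrist',[(289,128),(287,247),(15,130),(38,247)],73,p)))
print('tray t',T(ray('top',g([(100,172),(583,297),(43,392),(530,520)]),73)))
print('inner floor w',T(ray('wrist',[(278,133),(278,240),(45,240)],55,p)))
E
python3 - <<'E'
from h import *
im=cv2.imread('pics/w4.png')[:,:,::-1]
crop(im,0,110,300,260,2.6,'pics/c5.png')
E
```

```text
head far end top cam [[-135.5, 47.1], [-109.2, 50.2]]
head near bottom tip [[-109.8, -71.2]]
head near end wrist [[-114.8, -71.1], [-137.8, -71.0]]
tcp [[-126.4, -7.1]]
tray w: near rim outer, right outer, far [[-166.7, -74.7], [-168.2, 69.7], [145.7, -72.9], [144.6, 70.5]]
tray t [[-162.5, 69.5], [150.0, 68.9], [-160.7, -72.7], [152.0, -73.3]]
inner floor w [[-155.9, -69.2], [-158.5, 67.9], [149.5, 68.7]]
```

View pics/c5.png

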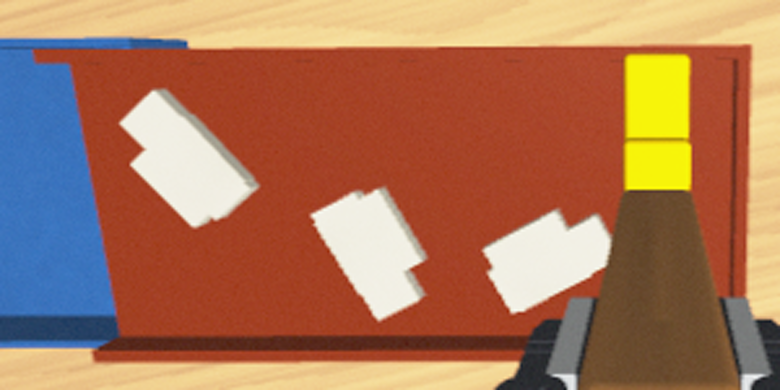

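```bash
python3 -m pendant '[[[0.2,0.2,0,0],[0.15,0.2,0,0],[0.1,0.15,0,0],[0,0,0.2,0],[0,0,0.3,0],[0,0,0.3,0],[0,0,0.2,0],[0,0,0,0],[0,0,0,0],[0,0,0,0]]]'
```

```text
time: 13.78
tool_pos: [545.3, 169.4, 210.8]
tcp_rot: [-176.5, 0.5, 76.7]
ft_force: [0.9, -0.1, -1.9]
finger_gap: 25.0
```

```bash
python3 -m pendant '[[[0,0,0.2,0],[0,0,0.15,0],[0,0,0.05,0],[0,0,0,0],[0,0,0,0],[0,0,0,0],[0,0,0,0],[0,0,0,0],[0,0,0,0],[0,0,0,0]]]'
python3 - <<'E'
from h import *
s=sense();print(s['tool_pos'],s['tcp_rot'])
crop(snapshot('wrist'),0,110,300,260,2.6,'pics/w6.png')
crop(snapshot('side'),190,140,340,270,4,'pics/s6.png')
E
```

```text
time: 14.62
tool_pos: [545.2, 169.4, 203.2]
tcp_rot: [-176.6, 0.5, 76.7]
ft_force: [-0.1, 0.2, -1.8]
finger_gap: 25.4
[545.23821182 169.44688212 203.22072867] [-176.56087834    0.47425107   76.70337734]
```

View pics/w6.png

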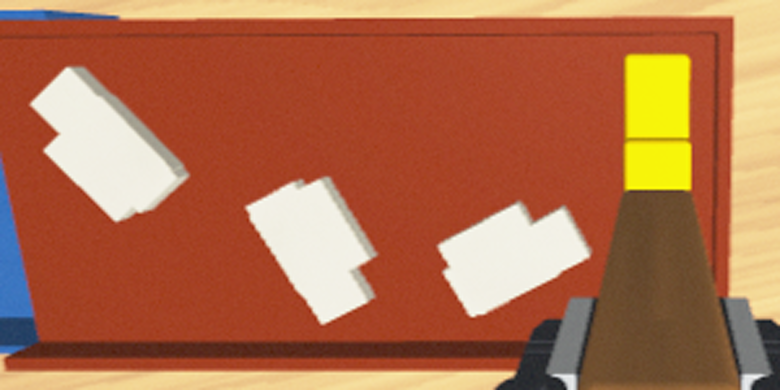

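View pics/s6.png

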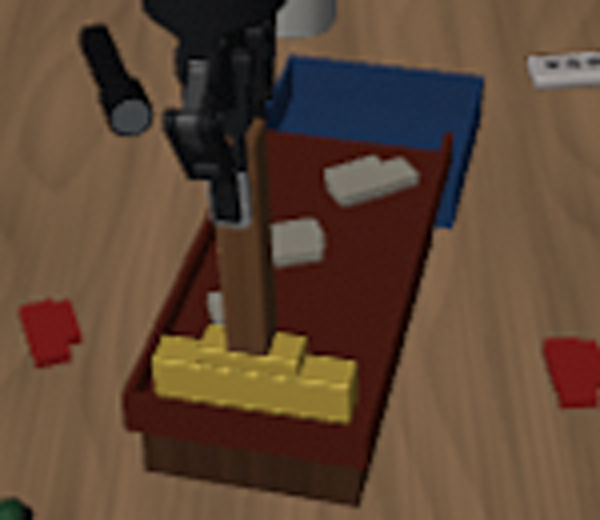

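```bash
python3 -m pendant '[[[0,0,0.07,0],[-0.1,0,0,0],[-0.2,0,0,0],[-0.3,0,0,0],[-0.3,0,0,0],[-0.3,0,0,0],[-0.3,0,0,0],[-0.3,0,0,0],[-0.3,0,0,0],[-0.3,0,0,0]]]'
```

```text
time: 15.55
tool_pos: [532.9, 118.3, 202.0]
tcp_rot: [-176.6, 0.5, 76.7]
ft_force: [0.1, -0.1, -2.4]
finger_gap: 25.1
```

```bash
python3 -m pendant '[[[-0.35,0,0.02,0],[-0.35,0,0.02,0],[-0.35,0,0.02,0],[-0.35,0,0.01,0],[-0.35,0,0.01,0],[-0.35,0,0.01,0],[-0.35,0,0.01,0],[-0.35,0,0.01,0],[-0.35,0,0.01,0],[-0.35,0,0.01,0]]]'
python3 - <<'E'
from h import *
s=sense();print(s['tool_pos'],s['tcp_rot'])
crop(snapshot('wrist'),0,110,300,260,2.6,'pics/w7.png')
E
```

```text
time: 16.38
tool_pos: [514.6, 42.8, 200.0]
tcp_rot: [-176.6, 0.4, 76.7]
ft_force: [0.5, 0.9, -2.6]
finger_gap: 25.3
[514.62863109  42.79307391 200.02702247] [-176.55871647    0.43616998   76.70985491]
```

View pics/w7.png

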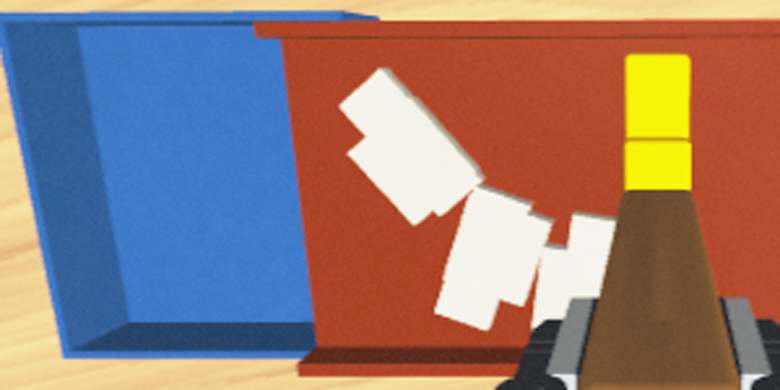

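```bash
python3 -m pendant '[[[-0.35,0,-0.04,0],[-0.35,0,-0.03,0],[-0.35,0,0,0],[-0.35,0,0,0],[-0.35,0,0,0],[-0.35,0,0,0],[-0.35,0,0,0],[-0.35,0,0,0],[-0.35,0,0,0],[-0.35,0,0,0]]]'
python3 - <<'E'
from h import *
s=sense();print(s['tool_pos'],s['tcp_rot'])
crop(snapshot('wrist'),0,110,300,260,2.6,'pics/w8.png')
E
```

```text
time: 17.27
tool_pos: [494.9, -25.4, 201.9]
tcp_rot: [-176.1, -0.3, 77.0]
ft_force: [0.5, 8.1, 1.0]
finger_gap: 25.2
[494.91319289 -25.36305699 201.9202183 ] [-176.11341643   -0.31702725   76.96484405]
```

View pics/w8.png

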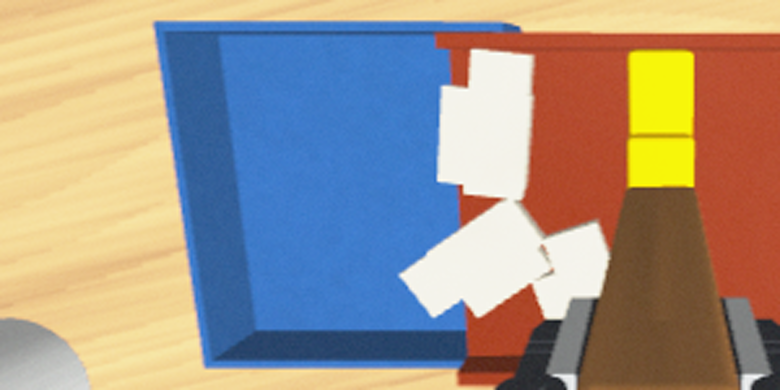

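```bash
python3 -m pendant '[[[-0.3,0.03,0,0],[-0.3,0.03,0,0.02],[-0.3,0.03,0,0.02],[-0.3,0.03,0,0],[-0.3,0,0,0],[-0.3,0,0,0],[-0.3,0,0,0],[-0.2,0,0,0],[0,0,0,0],[0,0,0,0]]]'
python3 - <<'E'
from h import *
s=sense();print(s['tool_pos'],s['tcp_rot'])
crop(snapshot('wrist'),0,110,300,260,2.6,'pics/w9.png')
E
```

```text
time: 18.15
tool_pos: [485.5, -78.1, 201.6]
tcp_rot: [-176.2, -0.2, 76.6]
ft_force: [-0.1, 0.3, -2.0]
finger_gap: 25.6
[485.51967076 -78.11079785 201.6497057 ] [-176.17744086   -0.19130746   76.59378148]
```

View pics/w9.png

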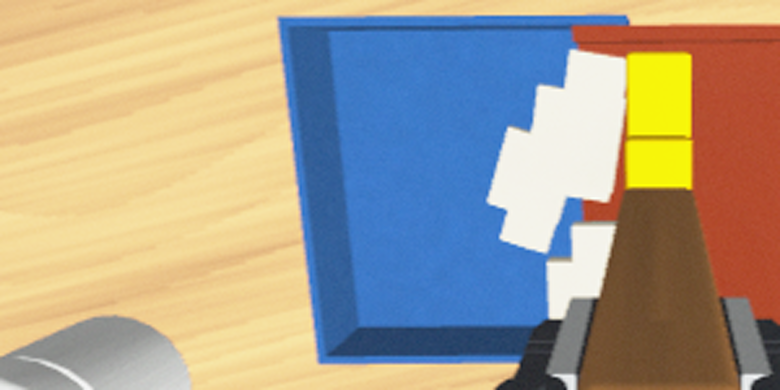

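```bash
python3 -m pendant '[[[-0.25,0,0,0],[-0.25,0,0,0],[-0.25,0,0,0],[-0.25,0,0,0],[-0.25,0,0,0],[-0.25,0,0,0],[-0.25,0,0,0],[-0.25,0,0,0],[0,0,0,0],[0,0,0,0]]]'
python3 - <<'E'
from h import *
s=sense();print(s['tool_pos'],s['tcp_rot'])
crop(snapshot('wrist'),0,110,300,260,2.6,'pics/w10.png')
E
```

```text
time: 19.03
tool_pos: [475.2, -121.1, 201.5]
tcp_rot: [-176.2, -0.2, 76.6]
ft_force: [-0.6, 0.5, -1.7]
finger_gap: 25.2
[ 475.23207772 -121.13011125  201.48129317] [-1.76175301e+02 -1.54280336e-01  7.66396721e+01]
```

View pics/w10.png

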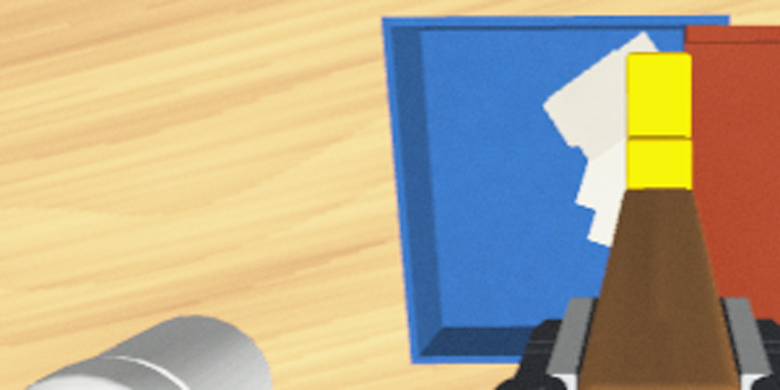

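```bash
python3 -m pendant '[[[-0.25,0,0,0],[-0.25,0,0,0],[-0.25,0,0,0],[-0.25,0,0,0],[-0.25,0,0,0],[-0.25,0,0,0],[-0.1,0,0,0],[0,0,0,0],[0,0,0,0],[0,0,0,0]]]'
python3 - <<'E'
from h import *
s=sense();print(s['tool_pos'],s['tcp_rot'],s['ft_force'])
crop(snapshot('side'),190,120,340,230,5,'pics/s11.png')
crop(snapshot('top'),200,150,380,270,4,'pics/t11.png')
E
```

```text
time: 19.92
tool_pos: [467.1, -155.6, 201.4]
tcp_rot: [-176.2, -0.2, 76.7]
ft_force: [-0.2, 0.2, -2.8]
finger_gap: 25.2
[ 467.06185272 -155.58304257  201.35873252] [-1.76175227e+02 -1.54654578e-01  7.66503468e+01] [-0.17384517  0.2149864  -2.78809575]
```

View pics/s11.png

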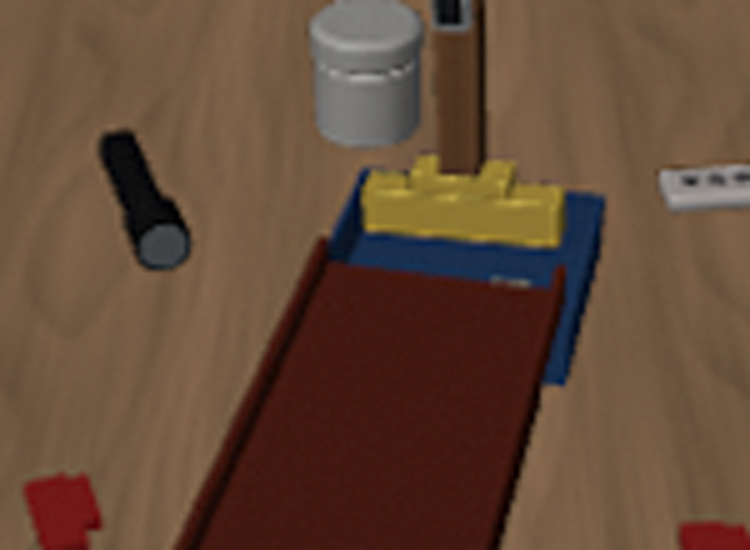

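View pics/t11.png

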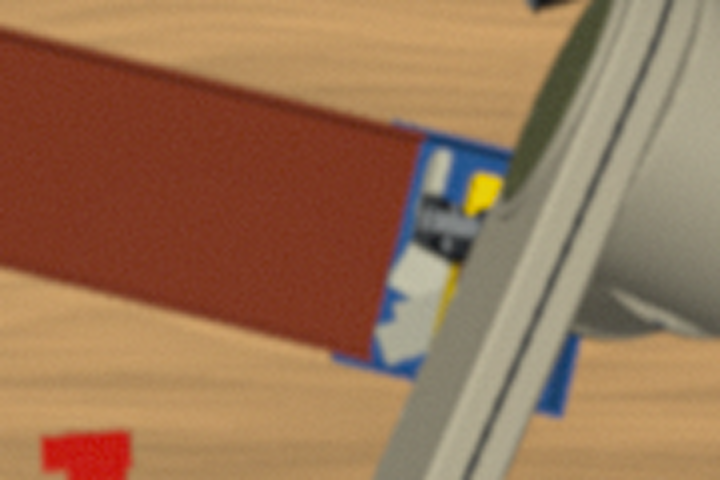

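```bash
python3 -m pendant '[[[0,0,-0.3,0],[0,0,-0.5,0],[0,0,-0.6,0],[0,0,-0.6,0],[0,0,-0.6,0],[0.2,-0.05,-0.3,0],[0.4,-0.1,0,0],[0.6,-0.15,0,0],[0.8,-0.2,0,0],[0.85,-0.22,0,0]]]'
python3 -m pendant '[[[0.85,-0.22,0,0],[0.85,-0.22,0,0],[0.85,-0.22,0,0],[0.85,-0.22,0,0],[0.85,-0.22,0,0],[0.85,-0.22,0,0],[0.85,-0.22,0,0],[0.85,-0.22,0,0],[0.85,-0.22,0,0],[0.85,-0.22,0,0]]]'
python3 - <<'E'
from h import *
s=sense();print(s['tool_pos'],s['tcp_rot'],s['ft_force'])
crop(snapshot('top'),180,150,380,270,4,'pics/t12.png')
E
```

```text
time: 20.85
tool_pos: [471.5, -95.6, 269.6]
tcp_rot: [-176.5, -0.1, 76.5]
ft_force: [-0.4, 1.0, -1.6]
finger_gap: 25.0
time: 21.68
tool_pos: [460.8, 100.0, 267.9]
tcp_rot: [-175.9, -0.2, 76.7]
ft_force: [0.3, 0.2, -2.8]
finger_gap: 25.5
[460.79963422  99.99027571 267.8778535 ] [-175.92632654   -0.20011557   76.74937326] [ 0.32884425  0.17901562 -2.81495531]
```

View pics/t12.png

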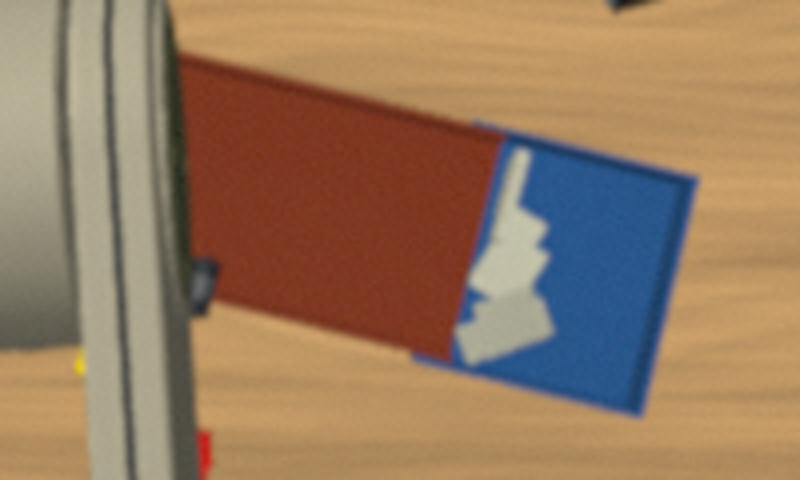

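```bash
python3 -m pendant '[[[0.85,-0.2,0,0],[0.85,-0.2,0,0],[0.85,-0.2,0,0],[0.85,-0.2,0,0],[0.85,-0.2,0,0],[0.85,-0.2,0,0],[0.85,-0.2,0,0],[0.85,-0.2,0,0],[0.7,-0.17,0,0],[0.6,-0.15,0,0]]]'
python3 -m pendant '[[[0.6,-0.14,0,-0.3],[0.6,-0.14,0,-0.3],[0.6,-0.14,0,-0.25],[0.5,-0.1,0,0],[0.3,-0.06,0,0],[0.2,-0.03,0,0],[0,0,0,0],[0,0,0,0],[0,0,0,0],[0,0,0,0]]]'
python3 - <<'E'
from h import *
s=sense();print(s['tool_pos'],s['tcp_rot'],s['ft_force'])
cv2.imwrite('pics/w13.png',snapshot('wrist')[:,:,::-1])
crop(snapshot('side'),160,130,360,380,3,'pics/s13.png')
E
```

```text
time: 22.57
tool_pos: [448.8, 284.7, 266.0]
tcp_rot: [-175.3, -0.1, 77.2]
ft_force: [-0.5, -0.2, -2.1]
finger_gap: 25.2
time: 23.4
tool_pos: [444.5, 349.4, 265.9]
tcp_rot: [-175.2, -0.3, 81.7]
ft_force: [-0.5, 0.3, -2.1]
finger_gap: 25.3
[444.49161867 349.36971184 265.8760452 ] [-175.20909768   -0.34824755   81.66150349] [-0.50690383  0.25656252 -2.14997318]
```

View pics/w13.png

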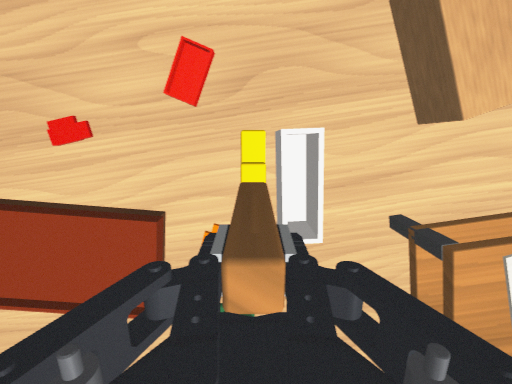

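View pics/s13.png

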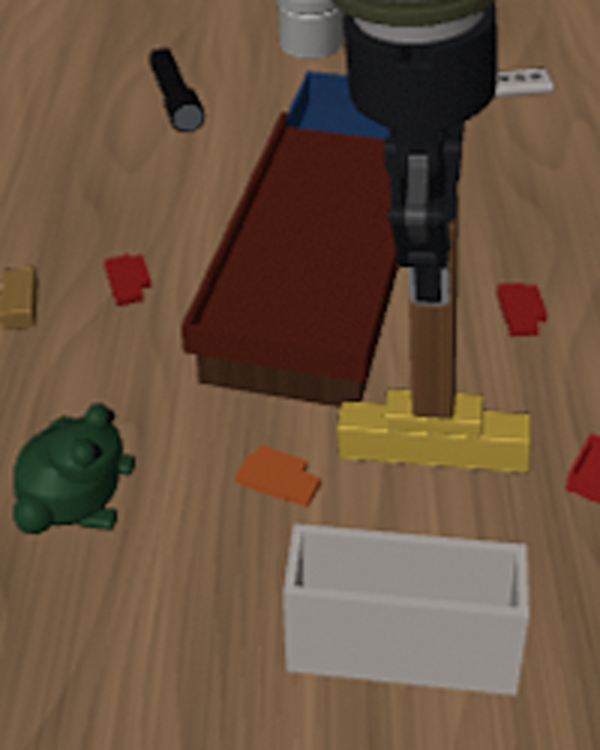

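```bash
python3 - <<'E'
from h import *
im=cv2.imread('pics/w13.png')[:,:,::-1]
crop(im,225,115,345,255,5,'pics/c13.png')
E
```

```text
(no output)
```

View pics/c13.png

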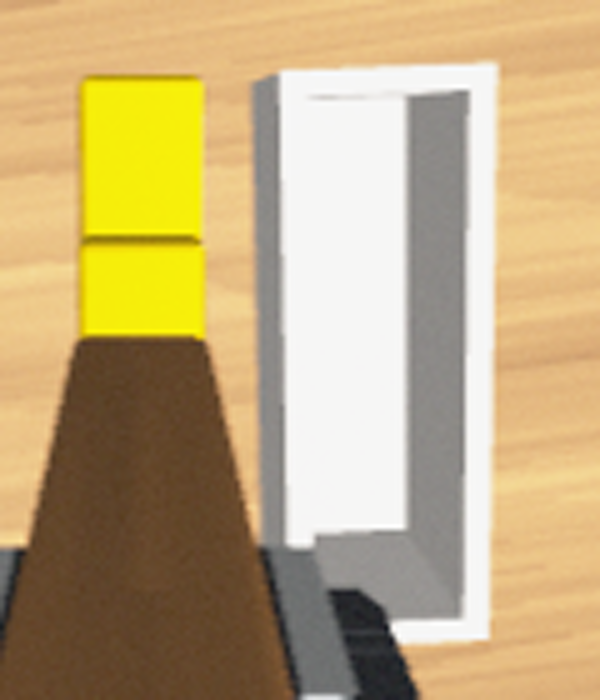

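```bash
python3 - <<'E'
from h import *
p=([444.49,349.37,265.88],[-175.209,-.348,81.66])
g=lambda L:[[225+x/5,115+y/5] for x,y in L]
P=ray('wrist',g([(280,73),(498,65),(490,638)]),85,p)
a=np.radians(81.66);tx=np.array([np.cos(a),np.sin(a)]);ty=np.array([tx[1],-tx[0]])
loc=lambda P:np.c_[(P[:,:2]-p[0][:2])@tx,(P[:,:2]-p[0][:2])@ty].round(1).tolist()
print(P.round(1).tolist()); d=P[2]-P[1];print(np.linalg.norm(d),np.linalg.norm(P[1]-P[0]),'long yaw',np.degrees(np.arctan2(d[1],d[0])))
c=(P[0]+P[2])/2;print('centre',c,loc(c[None]))
print('head near',loc(ray('wrist',g([(82,77),(204,77)]),152,p)))
E
```

```text
[[380.3, 395.2, 85.0], [386.1, 447.7, 85.0], [532.2, 431.8, 85.0]]
146.97371984564464 52.78985911500297 long yaw -6.221048403843991
centre [456.21045631 413.51841485  85.        ] [[65.2, 2.3]]
head near [[-9.4, -67.0], [14.1, -67.0]]
```

```bash
python3 -m pendant '[[[0.3,0.1,0,-0.15],[0.5,0.1,0,-0.15],[0.6,0.1,0,-0.15],[0.6,0.1,0,0],[0.5,0.1,0,0],[0.3,0,0,0],[0.2,0,0,0],[0.1,0,0,0],[0,0,0,0],[0,0,0,0]]]'
```

```text
time: 24.33
tool_pos: [464.2, 415.1, 265.2]
tcp_rot: [-175.3, -0.6, 84.0]
ft_force: [1.2, 0.4, -2.7]
finger_gap: 25.1
```

```bash
python3 -m pendant '[[[-0.1,0,0,0],[-0.08,0,0,0],[0,0.02,0.25,0],[0,0.02,0.3,0],[0,0.02,0.3,0],[0,0.02,0.3,0],[0,0.02,0.25,0],[0,0,0,0],[0,0,0,0],[0,0,0,0]]]'
python3 - <<'E'
from h import *
s=sense();print(s['tool_pos'],s['tcp_rot'],s['ft_force'])
cv2.imwrite('pics/w14.png',snapshot('wrist')[:,:,::-1])
crop(snapshot('wrist'),190,80,330,260,4,'pics/c14.png')
crop(snapshot('side'),220,240,370,380,4,'pics/s14.png')
E
```

```text
time: 25.17
tool_pos: [463.0, 409.3, 233.0]
tcp_rot: [-175.2, -0.5, 83.9]
ft_force: [-0.2, -0.1, -2.3]
finger_gap: 25.6
[462.9570004  409.27536776 233.04982669] [-175.18237303   -0.50014622   83.88497729] [-0.17916445 -0.12038617 -2.26070635]
```

View pics/c14.png

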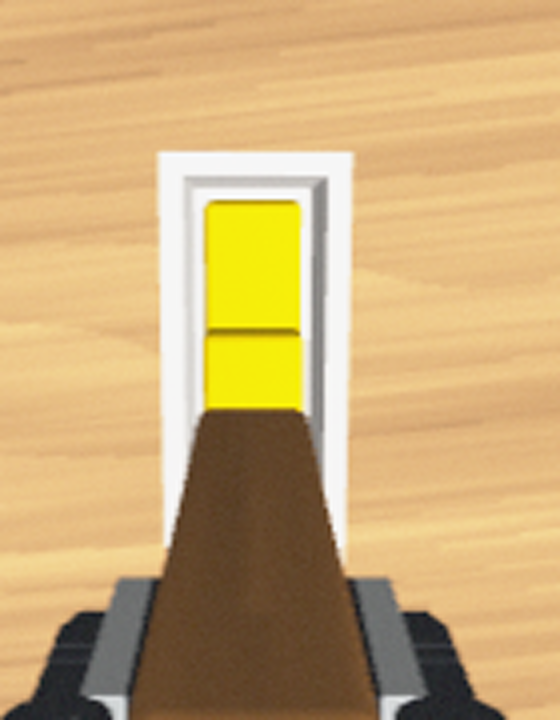

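View pics/s14.png

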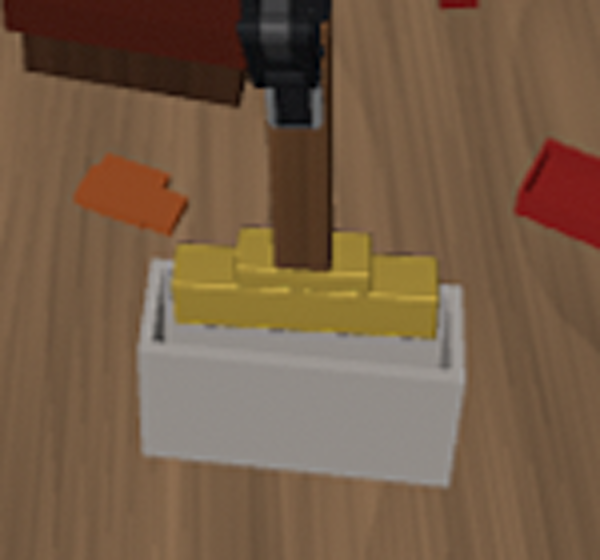

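```bash
python3 - <<'E'
from h import *
p=([462.957,409.275,233.05],[-175.182,-.5,83.885])
g=lambda L:[[190+x/4,80+y/4] for x,y in L]
a=np.radians(83.885);tx=np.array([np.cos(a),np.sin(a)]);ty=np.array([tx[1],-tx[0]])
loc=lambda P:np.c_[(P[:,:2]-p[0][:2])@tx,(P[:,:2]-p[0][:2])@ty].round(1).tolist()
print('rim outer near',loc(ray('wrist',g([(158,152),(354,152)]),85,p)),'rim inner',loc(ray('wrist',g([(183,178),(328,177)]),85,p)))
print('head near',loc(ray('wrist',g([(205,203),(301,203)]),119-2.7,p)))
E
```

```text
rim outer near [[-22.9, -81.3], [30.0, -81.3]] rim inner [[-16.3, -74.5], [23.0, -74.7]]
head near [[-9.3, -66.8], [14.0, -66.8]]
```

```bash
python3 -m pendant '[[[0.05,0.03,0.3,0],[0,0.03,0.35,0],[0,0.03,0.35,0],[0,0.03,0.35,0],[0,0.03,0.35,0],[0,0.03,0.35,0],[0,0.03,0.35,0],[0,0.03,0.35,0],[0,0.03,0.3,0],[0,0.01,0.1,0]]]'
python3 -m pendant '[[[0,0,0.05,0],[0,0,0,0],[0,0,0,0],[0,0,0,0],[0,0,0,0],[0,0,0,0],[0,0,0,0],[0,0,0,0],[0,0,0,0],[0,0,0,0]]]'
```

```text
time: 26.15
tool_pos: [463.8, 411.3, 163.7]
tcp_rot: [-175.2, -0.6, 83.9]
ft_force: [-0.4, 0.8, -2.3]
finger_gap: 25.3
time: 26.98
tool_pos: [464.5, 411.9, 164.0]
tcp_rot: [-175.3, -0.6, 83.9]
ft_force: [0.0, -0.2, -2.4]
finger_gap: 25.1
```

```bash
python3 -m pendant '[[[0,0,0.2,0],[0,0,0.2,0],[0,0,0.1,0],[0,0,0.05,0],[0,0,0,0],[0,0,0,0],[0,0,0,0],[0,0,0,0],[0,0,0,0],[0,0,0,0]]]'
```

```text
time: 27.82
tool_pos: [463.7, 412.2, 152.2]
tcp_rot: [-175.4, -0.7, 83.9]
ft_force: [-0.8, -0.3, -1.8]
finger_gap: 25.0
```

```bash
python3 -m pendant '[[[0,0,0.06,0],[0,0,0.04,0],[0,0,0,0],[0,0,0,0],[0,0,0,0],[0,0,0,0],[0,0,0,0],[0,0,0,0],[0,0,0,0],[0,0,0,0]]]'
```

```text
time: 28.65
tool_pos: [463.7, 412.6, 152.1]
tcp_rot: [-175.4, -0.7, 83.9]
ft_force: [-0.5, -0.5, 0.3]
finger_gap: 25.1
```

```bash
python3 -m pendant '[[[0,0,0,0],[0,0,0,0],[0,0,0,0],[0,0,0,0],[0,0,0,0],[0,0,0,0],[0,0,0,0],[0,0,0,0],[0,0,0,0],[0,0,0,0]]]' 1
python3 - <<'E'
from h import *
s=sense();print(s['tool_pos'],s['tcp_rot'],s['ft_force'])
cv2.imwrite('pics/w15.png',snapshot('wrist')[:,:,::-1])
crop(snapshot('side'),220,200,370,380,3.3,'pics/s15.png')
crop(snapshot('top'),180,150,380,270,4,'pics/t15.png')
E
```

```text
time: 29.48
tool_pos: [464.2, 413.0, 152.5]
tcp_rot: [-175.5, -0.8, 83.9]
ft_force: [-0.0, -0.2, -1.4]
finger_gap: 85.1
[464.23414353 413.04614818 152.49878368] [-175.48110302   -0.79923398   83.89546982] [-0.04074517 -0.17514002 -1.38914946]
```

View pics/w15.png

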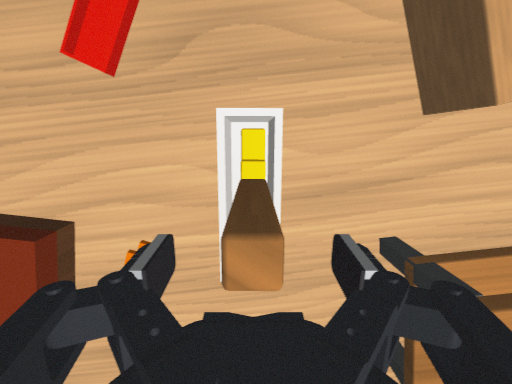

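View pics/s15.png

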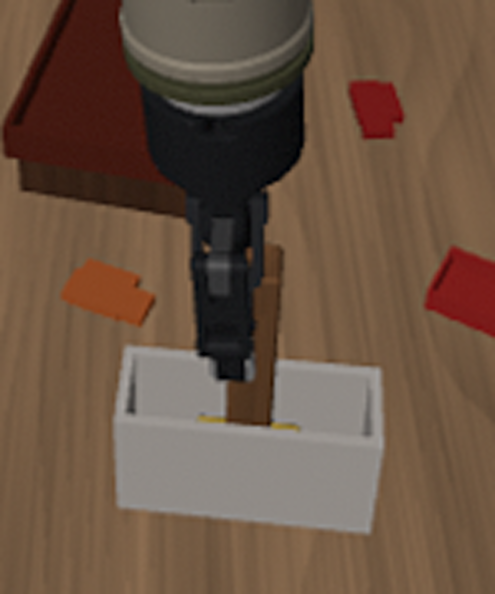

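View pics/t15.png

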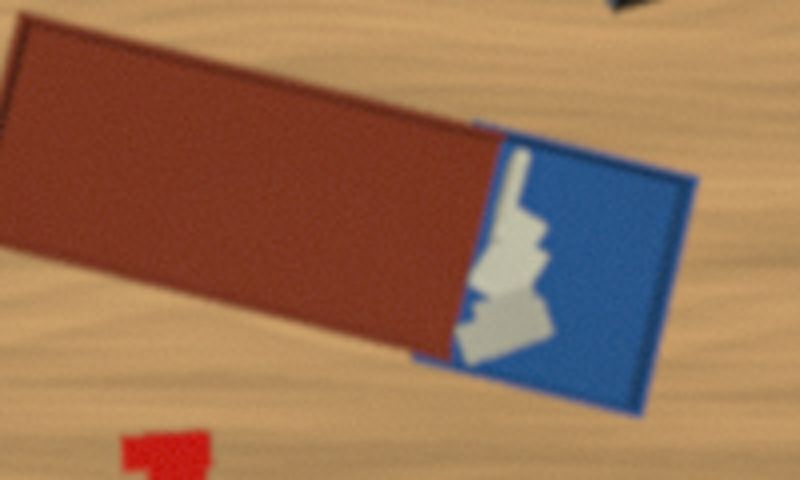

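```bash
python3 -m pendant '[[[0,-0.02,-0.3,0],[0,-0.04,-0.5,0],[0,-0.04,-0.6,0],[0,-0.04,-0.6,0],[0,-0.04,-0.6,0],[0,-0.04,-0.6,0],[0,-0.04,-0.6,0],[0,-0.04,-0.6,0],[0,-0.04,-0.6,0],[0,-0.04,-0.4,0]]]'
python3 -m pendant '[[[-0.3,-0.2,0,0],[-0.6,-0.3,0,0],[-0.6,-0.3,0,0],[-0.6,-0.3,0,0],[-0.6,-0.3,0,0],[-0.3,-0.2,0,0],[0,0,0,0],[0,0,0,0],[0,0,0,0],[0,0,0,0]]]'
python3 - <<'E'
from h import *
s=sense();print(s['tool_pos'],s['tcp_rot'],s['ft_force'])
cv2.imwrite('pics/w16.png',snapshot('wrist')[:,:,::-1])
cv2.imwrite('pics/s16.png',snapshot('side')[:,:,::-1])
cv2.imwrite('pics/t16.png',snapshot('top')[:,:,::-1])
E
```

```text
time: 30.47
tool_pos: [465.2, 411.3, 273.7]
tcp_rot: [-175.6, -0.9, 83.9]
ft_force: [0.5, -0.7, 0.6]
finger_gap: 85.2
time: 31.3
tool_pos: [424.3, 352.0, 276.6]
tcp_rot: [-175.6, -0.9, 83.9]
ft_force: [0.3, 0.1, 0.2]
finger_gap: 85.4
[424.32723226 351.97056438 276.56149958] [-175.63724225   -0.9435121    83.92458904] [0.31039976 0.07294462 0.21636206]
```

View pics/s16.png

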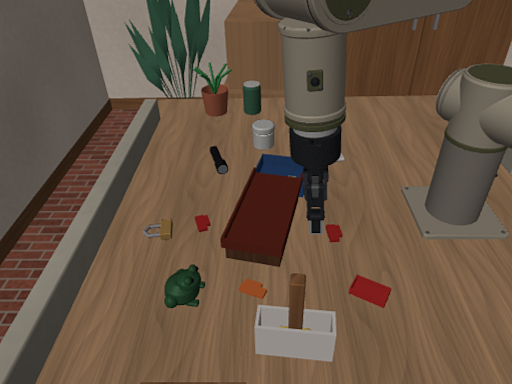

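View pics/t16.png

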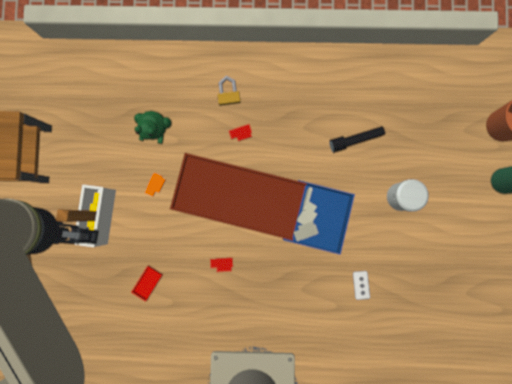

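View pics/w16.png

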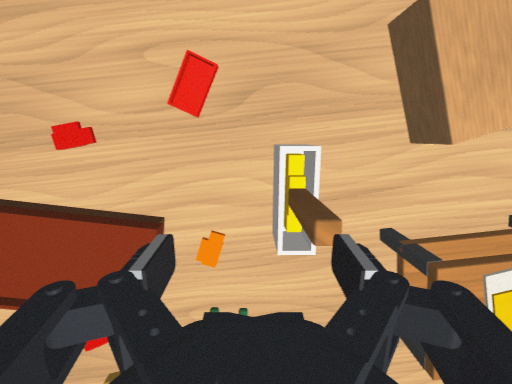

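```bash
python3 - <<'E'
from h import *
O=np.array([510.7,36.5]);a=np.radians(-103.4);u=np.array([np.cos(a),np.sin(a)]);v=np.array([-u[1],u[0]])
im=cv2.imread('pics/t16.png')[:,:,::-1]
crop(im,270,170,370,260,8,'pics/c16.png')
for z in(5,25,45): 
  d=ray('top',[[180+470/4,150+365/4],[180+520/4,150+150/4],[180+640/4,150+415/4]],z)[:,:2]-O;print(z,np.c_[d@u,d@v].round(1).tolist())
crop(cv2.imread('pics/s16.png')[:,:,::-1],225,130,325,215,8,'pics/c17.png')
E
```

```text
5 [[172.7, -76.0], [170.1, 70.9], [289.3, -79.5]]
25 [[170.4, -75.1], [167.8, 68.8], [284.6, -78.6]]
45 [[168.0, -74.3], [165.5, 66.7], [279.9, -77.7]]
```

View pics/c16.png

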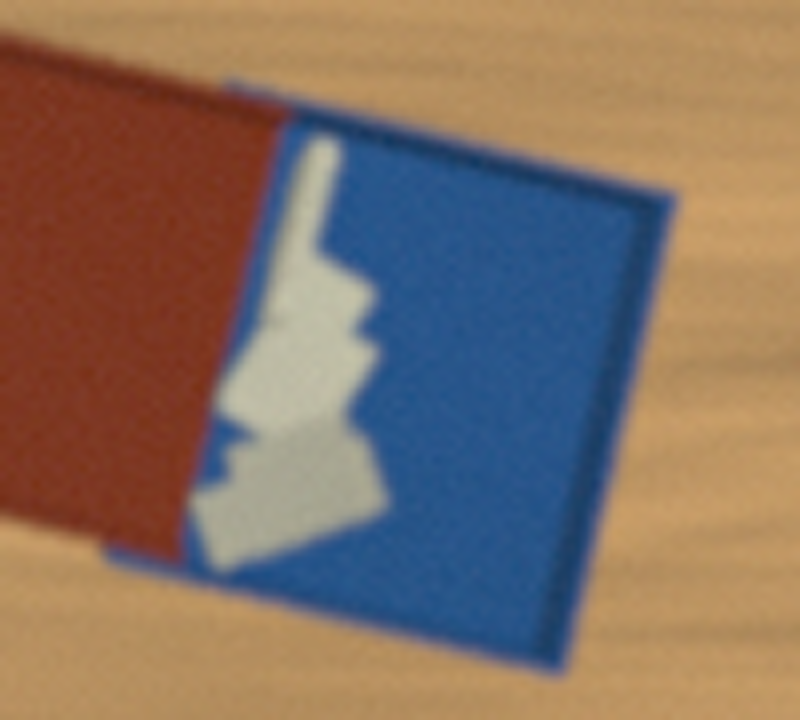

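View pics/c17.png

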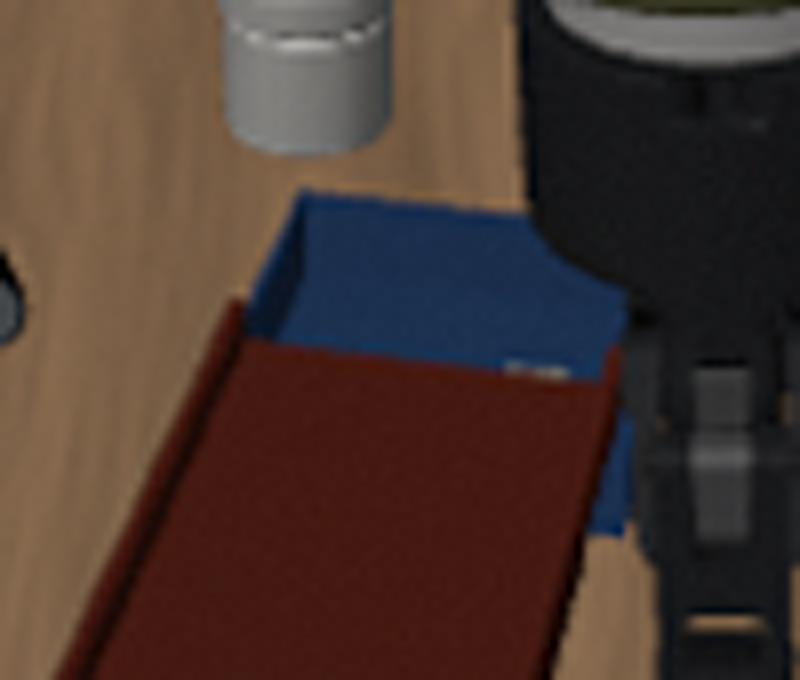

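```bash
python3 -c "
from bench import *
print(hand_in(), sense()['time'])"
```

```text
the job is handed in; nothing more can be done
the job is handed in; nothing more can be done
```

I pulled the yellow scraper out of its holder and swept all three plaster flakes along the tray into the blue dust box. I then stood the scraper back in the holder, backed the open gripper away, and handed in at about 31.5 s.

**Last checks**
- **Tray and flakes:** The tray is empty. All three flakes show inside the dust box. One stands on edge beside the tray's end, and one has a corner against the box's side wall. The side camera could barely see them behind the tray, which means they lie low in the box.
- **Pressure on the wood:** I kept the scraper's underside about 1–3 mm above the tray floor, by my reckoning. The largest force I read after a sweep move was 8 N, sideways, while the flakes briefly bunched up. I read force only at the end of each move, so I cannot rule out a brief higher value between readings.
- **Scraper and holder:** The scraper stands upright in the holder. The holder measured the same position before I put the scraper back, and it looks unmoved in the final pictures.
- **Other things:** The frog, keys, padlock, torch, coin box and the orange and red look-alikes appear where they were in the final top and side views.

**Disagreements:**
- **Cameras:** The top and wrist cameras disagreed by about 4–6 mm on the holder and tray positions. I lined up the scraper with the tray from both views, and with the holder from the wrist view.
- **Wrist tilt:** The wrist tilt drifted by about 2.5° between picking up the scraper and putting it back. I allowed for this when lowering it in, and the scraper settled upright on release.

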